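Find where the cell slide binds and back off

ROBOT

A 7-joint arm with a two-finger parallel gripper is mounted at the origin on the work surface. World frame = base frame: x ahead of the robot, y to its left, z up, the work surface at z = 0. Lengths are in m, angles in degrees, forces in N, time in s.
With the tool pointing down it reaches from about 0.425 to 0.95 m from the base axis. Payload 16.7 kg.
Tool frame: the origin (TCP) lies where the fingers leave the gripper's body, on its centre line; the fingertips stand 97 mm ahead of it and the grasp point (between the pads) lies 78 mm ahead of it; z points along the fingers, y is the line along which they close (so a half turn about z gives the same grasp; the last joint's range is limited). The gripper opens to 94 mm and grips with 3 to 60 N. Pads are 16 mm wide; open, the fingers measure 119 mm over their backs; the gripper's body (75 mm by 177 mm) begins 78 mm behind the grasp point.
Start: joints at [59.444, 24.414, 4.234, 92.017, -1.954, 63.644, -3.845], TCP at [0.253, -0.626, 0.303] pointing down, gripper open.
Joint ranges: [-163.25, 163.25], [-28.42, 122.38], [-70.27, 78.77], [12.13, 141.07], [-58.53, 238.53], [9.26, 117.41], [-156.51, 156.51]. Speed limits (degrees/s): [108.29, 108.29, 136.94, 136.94, 172.46, 172.46, 172.46].

INTERFACE

Orientations are given as [roll, pitch, yaw] about the fixed x, y, z axes, in that order (R = Rz(yaw) Ry(pitch) Rx(roll)).
In Python, from plant import robot gives the robot as it stands.
- The arm moves only by the tool play_rows, never from a script. Its argument "targets" is a list that holds one entry, the list of rows, each a list of 6 numbers: the shift along the tool's x, y, z in mm, then the turn, a rotation vector about the tool's x, y, z in rad. A call has 1 to 8 rows; each row is the pose to reach, as a shift and turn from the pose commanded when the call began, along the tool's axes at that moment; what a row does not reach only later rows make up. A row lasts 1/10 s, in which the tool goes at most 50 mm and 8.59 degrees, less where a joint would pass 70% of its speed; a pose out of reach is approached as far as the arm can. A call with a gripper value outside its range is refused whole. "claw" is the finger opening in mm, from 0 to 94, set as the call begins (left out, the last holds). The fingers move at their own pace and stop on an object; "squeeze" is the grip in N (left out, the last holds). Time passes only in rows, so rows that repeat a pose let the fingers close. It gives the time, the measured TCP pose, the force, the opening and the grip force at its end, in the units of the state.
- robot.read_state(): the state, without advancing time (a new reading comes with each control period).
- robot.get_image(name): name is "scene" or "side" or "wrist"; returns a dict with "frame" (384x512x3 uint8, red, green, blue), "vfov" (degrees; the focal length in pixels is half the picture's height over the tangent of half this angle, whatever the lens; pixels are square), "cx", "cy" (the principal point, pixels), "extrinsics" (4x4, takes a point from world to camera coordinates); the wrist camera has in their place "hand_eye" (4x4, takes a point from camera to tool coordinates, whose origin is the TCP and whose axes are the flange's). Camera axes: x right, y down, z forward; pixel columns grow to the right and rows downward; lengths in m; the calibration is good to about 2 mm. A picture is of the moment at which its call begins: read the wrist's pose just before it. There is no depth.
- robot.job_done(): hands the job in; it is judged then, once.
Trained networks look in a picture, given as the dict that the camera call returned (one of the last four; its "shot" number tells which), for a name from the list of things; names that differ only in an ending like _2 or _b are one class to them, and where a whole thing is asked for, a point or a joint stands for the part that bears it (a point fixed in the world has none). Each returns a list of dicts, best first, with "p" (0 to 1); they miss things now and then, are a little off and sometimes report something else, mostly with a low value. They report only what shows in the picture. A call takes as long as a camera call.
- robot.cut_out(picture, thing): "pixels" (384x512 bool, what is visible of it) and "extent" ([left, top, right, bottom] in pixels, round what is visible of it).
The state is a dict: "t": time; "joint_pos": joint angles; "qd": joint speeds; "tau": joint torques, N m; "tcp_pos": TCP position; "tool_rot": TCP orientation; "wrist_force": force on the tool from outside, world axes, zero at the start; "torque": the same for the moment, N m; "gripper_width": finger opening in m; "finger_force": force on a finger pad.
Only numpy, scipy, OpenCV 4.12 (cv2) and the standard library are available. Lean on these libraries where they do the work, as an engineer would, in place of code of your own. Each camera call takes 0.05 s, during which the arm holds its last target. There are 200 camera calls.

TASK

The cuvette carriage of the cell slide has begun to bind at an unseen place on its rail: slide it by its white fin towards the loose marker, letting the carriage itself push the marker ahead, until you feel it come up against the tight spot, but gently, without forcing it. Then draw the carriage back so that a gap of about 15 mm is left between its front edge and the marker, and let go; do not touch the marker with the fingers, and leave the things lying about alone.

Things in the scene. Friction and masses are not known exactly. Their poses are not given: they have to be found in the camera images.
- rail: Aluminium rail 52 mm wide (x), 430 mm long (y), 22 mm high, black end blocks 30 mm high; fixed to the bench. Origin: centre of its underside, on the bench. Its y axis is the sliding direction, from the carriage towards the marker.
- liner: Unseen plastic liner in the rail; origin and axes as the rail's. Its swollen place, the tight spot, is at no known position: it meets the carriage when the fin is somewhere between 0 and 100 mm on the +y side of the rail's origin. There resistance rises like a spring, about 1.5 N per mm of further travel. Pressing with 5 to 8 N is a clear find; more than 16 N on it damages it.
- carriage: Dark steel plate 72 mm wide (x), 140 mm long (y), top 34 mm above the bench; slides along rail y with 1 to 2 N friction and stays where left. Origin: under the white fin's centre, 22 mm above the bench; axes as the rail's. Front edge 45 mm ahead of the origin, rear 95 mm behind. A black holder with cuvettes, to 74 mm above the bench, spans 58 to 88 mm behind the origin.
- fin_top (a point): Centre of the top face, 92 mm above the bench, of the upright white grip fin, 40 mm (x) by 18 mm (y), free from the plate (34 mm) up to here; grip it with the fingers before and behind it (18 mm) or at its sides (40 mm).
- carriage_nose (a point): Middle of the carriage's front edge, 29 mm above the bench.
- rider: The marker: a small black plastic bridge on the rail ahead of the carriage, 60 mm wide (x), 10 mm long (y), top 35 mm above the bench, with a small round steel button; slides along the rail when pushed (about 0.5 N), stays where left, and passes the tight spot unhindered. Origin: middle of its rear face at the rail's top; axes as the rail's.
- rider_back (a point): Middle of the marker's rear face, which the carriage's front edge pushes, 29 mm above the bench. The gap is the distance from carriage_nose to here along the rail's y.
- caliper: Steel caliper lying on the bench, 200 mm long (y), 5 to 7 mm thick; a bystander. Origin: under its beam's middle.
- fitting: Turned brass fitting, 32 mm across, 36 mm high, standing; a bystander. Origin: centre of its underside.
- vial: Small amber bottle, 40 mm across, 75 mm high, standing; a bystander. Origin: centre of its underside.

How it is judged:
By the outcome, as a careful person would: the job done as asked, in the order asked, and still so for the second after the job is handed in, with the robot touching nothing.
It also fails if it takes over 48 s, if anything falls off the work surface, if the arm or the gripper's body presses on something with over 40 N, if the wrist force passes 120 N, or if a joint passes its speed limit or range.

## Working session

There is one attempt and no reset: what is moved stays moved. The work goes in short steps, Python scripts to look and compute and a tool call to move; the robot and the scene stay as the last step left them, time stands still between calls to the robot, and variables do not carry over. Pictures are saved under pics/ and viewed, at most 10 in all, crops included, and the job is handed in when it is done.

Besides the shell and the picture viewer there is one more tool, called after "Emit:" as name(argument=value, ...), one argument or row to a line, values as JSON. play_rows: Moves the arm, as the interface text tells. Its arguments: {"type":"object","properties":{"targets":{"type":"array","items":{"type":"array","items":{"type":"array","items":{"type":"number"}}}},"claw":{"type":"number"},"squeeze":{"type":"number"}},"required":["targets"]}

```bash
mkdir -p pics; cat > h.py <<'E'
import numpy as np, cv2
from plant import robot
from scipy.spatial.transform import Rotation as R
def f_of(p): return p["frame"].shape[0]/2/np.tan(np.radians(p["vfov"])/2)
def ray(p,uv,E):  # E cam->world
    d=np.array([(uv[0]-p["cx"])/f_of(p),(uv[1]-p["cy"])/f_of(p),1.]); return E[:3,3],E[:3,:3]@d
def onz(p,uv,E,z):
    o,d=ray(p,uv,E); return o+d*(z-o[2])/d[2]
def proj(p,X,E):
    c=(np.linalg.inv(E)@np.append(X,1))[:3]; return c[:2]/c[2]*f_of(p)+[p["cx"],p["cy"]]
def tool():
    s=robot.read_state(); T=np.eye(4); T[:3,:3]=R.from_euler('xyz',s["tool_rot"],degrees=True).as_matrix(); T[:3,3]=s["tcp_pos"]; return s,T
E
python3 - <<'E'
from h import *
s,T=tool(); print({k:np.round(v,3) for k,v in s.items()})
ims=[]
for n in("scene","side","wrist"):
    p=robot.get_image(n); E=T@p["hand_eye"] if n=="wrist" else np.linalg.inv(p["extrinsics"])
    ims.append(p["frame"]); print(n,E[:3,3].round(3),E[:3,2].round(2))
    for t in("rail","carriage","fin_top","rider","caliper","fitting","vial"):
        for r in robot.cut_out(p,t)[:1]: print(' ',t,round(r["p"],2),np.round(r["extent"]))
    cv2.imwrite(f"pics/{n}0.png",p["frame"][:,:,::-1])
E
```

```text
{'t': np.float64(0.0), 'joint_pos': array([59.446, 24.448,  4.232, 92.05 , -1.954, 63.646, -3.843]), 'qd': array([-0.043, -0.01 , -0.103, -0.064, -0.032,  0.006,  0.002]), 'tau': array([ 2.0000e-03, -9.3586e+01,  3.6670e+00, -4.5419e+01, -4.9000e-02,
        2.0000e-02, -0.0000e+00]), 'tcp_pos': array([ 0.253, -0.626,  0.302]), 'tool_rot': array([-1.79928e+02,  6.00000e-03,  2.19870e+01]), 'wrist_force': array([-0.746,  0.032, -0.08 ]), 'torque': array([-0.011,  0.018,  0.028]), 'finger_force': np.float64(0.0), 'gripper_width': np.float64(0.094)}
scene [ 1.06  -0.192  0.493] [-0.74  0.31 -0.59]
  rail 0.59 [ 54. 207. 346. 297.]
  fin_top 0.7 [110. 295. 258. 324.]
  rider 0.7 [206. 225. 220. 260.]
  caliper 0.89 [110. 291. 257. 325.]
  fitting 0.82 [251. 188. 270. 210.]
  vial 0.56 [298. 253. 329. 305.]
side [ 0.288 -0.475  0.559] [ 0.4   0.67 -0.63]
  rail 0.59 [216. 172. 386. 383.]
  carriage 0.78 [277. 262. 371. 369.]
  fin_top 0.79 [274. 264. 370. 372.]
  rider 0.89 [259. 244. 300. 265.]
  caliper 0.84 [326. 223. 394. 320.]
  fitting 0.9 [192. 224. 210. 244.]
  vial 0.79 [303. 162. 327. 202.]
wrist [ 0.326 -0.596  0.384] [-0.26 -0.1  -0.96]
```

View pics/scene0.png

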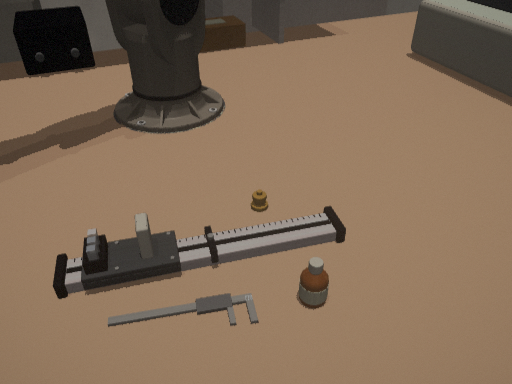

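View pics/side0.png

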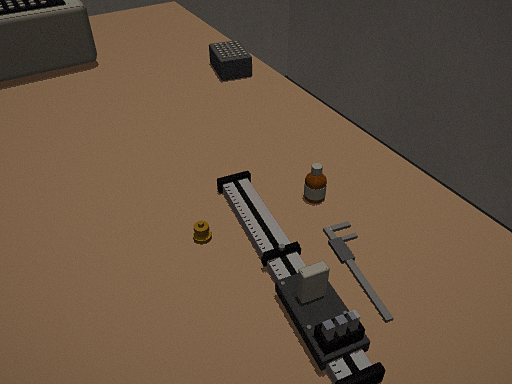

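The scene view shows the fin top near (142,216), the marker near (211,243) and the rail end blocks at (61,274) and (335,223). In the side view the fin top is near (314,267), the marker near (281,253), and the blocks are at (234,181) and (358,378).

```bash
python3 - <<'E'
from h import *
P={}
for n in("scene","side"):
    p=robot.get_image(n); P[n]=(p,np.linalg.inv(p["extrinsics"]))
print({k:v for k,v in P["scene"][0].items() if k not in("frame","extrinsics")})
def tri(a,b):
    A=[];B=[]
    for n,uv in(("scene",a),("side",b)):
        o,d=ray(P[n][0],uv,P[n][1]); d/=np.linalg.norm(d); M=np.eye(3)-np.outer(d,d); A.append(M);B.append(M@o)
    return np.linalg.lstsq(np.vstack(A),np.hstack(B),rcond=None)[0]
print("fin",tri((142,216),(314,267)).round(3))
for n,uv,z in(("scene",(142,216),.092),("side",(314,267),.092),("scene",(61,259),.03),("scene",(334,210),.03),("side",(234,176),.03),("side",(358,373),.03),("side",(281,248),.035),("scene",(210,230),.035)):
    print(n,uv,onz(P[n][0],uv,P[n][1],z).round(4))
a=cv2.resize(P["scene"][0]["frame"][190:300,40:240],None,fx=4,fy=4,interpolation=2)[:,:,::-1]
b=cv2.resize(P["side"][0]["frame"][230:384,240:390],None,fx=3.8,fy=3.8,interpolation=2)[:,:,::-1]
cv2.imwrite("pics/a.png",a);cv2.imwrite("pics/b.png",b)
E
```

```text
{'vfov': 48.144787387311716, 'cx': 257.46295420132, 'cy': 190.77371365493138, 'shot': 4}
fin [ 0.554 -0.163  0.096]
scene (142, 216) [ 0.5473 -0.1612  0.092 ]
side (314, 267) [ 0.5564 -0.1616  0.092 ]
scene (61, 259) [ 0.5219 -0.2873  0.03  ]
scene (334, 210) [0.5807 0.1498 0.03  ]
side (234, 176) [0.5957 0.1421 0.03  ]
side (358, 373) [ 0.5377 -0.2853  0.03  ]
side (281, 248) [ 0.5679 -0.0651  0.035 ]
scene (210, 230) [ 0.5524 -0.063   0.035 ]
```

View pics/b.png

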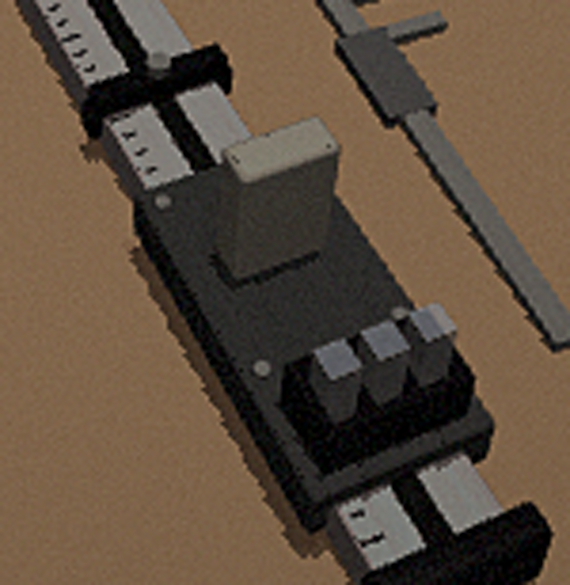

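View pics/a.png

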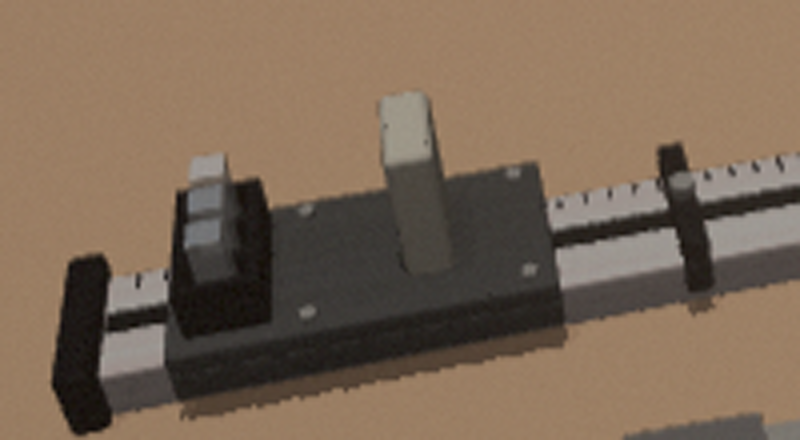

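```bash
python3 - <<'E'
from h import *
P={}
for n in("scene","side"):
    p=robot.get_image(n); P[n]=(p,np.linalg.inv(p["extrinsics"]))
for n,uv,z in(("scene",(142,222.3),.092),("side",(313.9,269.5),.092),("scene",(60,271),.03),("scene",(333.5,221),.03),("side",(234,178),.03),("side",(358.5,375),.03),("side",(281.3,249.7),.035),("scene",(210.5,242),.035)):
    print(n,uv,onz(P[n][0],uv,P[n][1],z).round(4))
s,T=tool(); print(s["t"])
E
```

```text
scene (142, 222.3) [ 0.5615 -0.1638  0.092 ]
side (313.9, 269.5) [ 0.5537 -0.165   0.092 ]
scene (60, 271) [ 0.5472 -0.2898  0.03  ]
scene (333.5, 221) [0.6055 0.1339 0.03  ]
side (234, 178) [0.5928 0.1367 0.03  ]
side (358.5, 375) [ 0.5366 -0.2876  0.03  ]
side (281.3, 249.7) [ 0.5663 -0.0684  0.035 ]
scene (210.5, 242) [ 0.5794 -0.0708  0.035 ]
1.4
```

Emit:
play_rows(
  targets=[
    [[57,-39,4,0,0,0.07],[95,-66,10,0,0,0.14],[133,-92,15,0,0,0.2],[171,-118,20,0,0,0.27],[209,-145,25,0,0,0.33],[247,-171,30,0,0,0.4],[285,-197,35,0,0,0.46],[323,-223,40,0,0,0.517]],
  ],
  claw=50,
)

```text
t: 2.2
tcp_pos: [0.4697, -0.2962, 0.2628]
tool_rot: [180.0, -0.0, -7.8]
wrist_force: [0.1, -0.7, -0.0]
gripper_width: 0.0498
finger_force: 0.0
```

```bash
python3 - <<'E'
from h import *
s,T=tool(); print(s["t"],s["tcp_pos"],s["tool_rot"])
print((T[:3,:3].T@(np.array([.557,-.164,.24])-T[:3,3])*1000).round(1))
E
```

```text
2.2 [ 0.46969148 -0.296206    0.26277106] [ 1.79995352e+02 -3.29633165e-02 -7.75706660e+00]
[  68.7 -142.8   22.8]
```

Emit:
play_rows(
  targets=[
    [[17,-36,6,0,0,0],[34,-72,12,0,0,0],[52,-108,18,0,0,0],[69,-143,23,0,0,0],[69,-143,23,0,0,0],[69,-143,23,0,0,0]],
  ],
)

```text
t: 2.8
tcp_pos: [0.5563, -0.165, 0.2395]
tool_rot: [-180.0, 0.0, -7.5]
wrist_force: [-0.1, 0.1, 0.7]
gripper_width: 0.0498
finger_force: 0.0
```

```bash
python3 - <<'E'
from h import *
s,T=tool(); print(s["t"],s["tcp_pos"],s["tool_rot"])
p=robot.get_image("wrist"); E=T@p["hand_eye"]
for y in(-.088,): pass
c=np.array([.557,-.164]); a=np.radians(-7.7)
X=np.array([np.cos(a),np.sin(a)]);Y=np.array([-np.sin(a),np.cos(a)])
im=p["frame"][:,:,::-1].copy()
for sx,sy in((1,1),(1,-1),(-1,-1),(-1,1)):
    q=c+X*sx*.02+Y*sy*.009; u=proj(p,[*q,.092],E); cv2.circle(im,tuple(int(i) for i in u.round()),1,(0,0,255),-1)
cv2.imwrite("pics/w1.png",cv2.resize(im,None,fx=1.5,fy=1.5,interpolation=2))
E
```

```text
2.8 [ 0.5563243  -0.16498014  0.23951309] [-1.79997426e+02  2.34784317e-02 -7.53277689e+00]
```

View pics/w1.png

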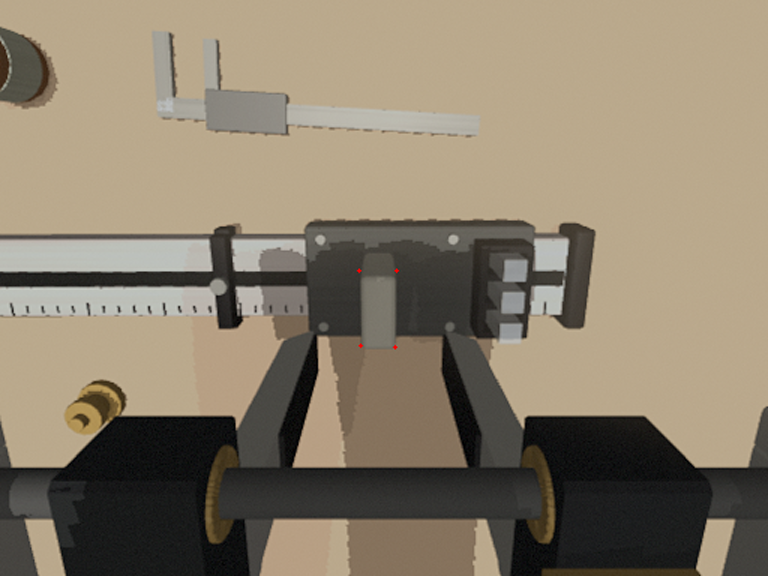

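The wrist view confirms the fin top at about (361–396, 276–348), within 1 mm of the prediction. The rail is level in the image, so the yaw is right. Descending now.

Emit:
play_rows(
  targets=[
    [[0,0,30,0,0,0],[0,0,60,0,0,0],[0,0,80,0,0,0],[0,0,89,0,0,0],[0,0,89,0,0,0]],
  ],
)

```text
t: 3.35
tcp_pos: [0.5553, -0.1666, 0.1501]
tool_rot: [180.0, 0.1, -7.7]
wrist_force: [0.7, 0.3, 0.1]
gripper_width: 0.0497
finger_force: 0.0
```

Emit:
play_rows(
  targets=[
    [[0,0,0,0,0,0],[0,0,0,0,0,0],[0,0,0,0,0,0],[0,0,0,0,0,0],[0,0,0,0,0,0],[0,0,0,0,0,0]],
  ],
  claw=10,
  squeeze=35,
)

```text
t: 3.95
tcp_pos: [0.5564, -0.1655, 0.1512]
tool_rot: [-180.0, -0.0, -7.6]
wrist_force: [-1.5, -0.1, 6.8]
gripper_width: 0.018
finger_force: 35.0
```

Emit:
play_rows(
  targets=[
    [[0,-5,0,0,0,0],[0,-14,0,0,0,0],[0,-23,0,0,0,0],[0,-32,0,0,0,0],[0,-40,0,0,0,0],[0,-48,0,0,0,0],[0,-55,0,0,0,0],[0,-60,0,0,0,0]],
  ],
)

```text
t: 4.75
tcp_pos: [0.5642, -0.1059, 0.1512]
tool_rot: [180.0, -0.0, -7.6]
wrist_force: [-2.0, -2.0, 8.4]
gripper_width: 0.0176
finger_force: 35.0
```

Emit:
play_rows(
  targets=[
    [[0,-2,0,0,0,0],[0,-4,0,0,0,0],[0,-6,0,0,0,0],[0,-8,0,0,0,0],[0,-10,0,0,0,0],[0,-12,0,0,0,0]],
  ],
)

```text
t: 5.35
tcp_pos: [0.5657, -0.0944, 0.1512]
tool_rot: [180.0, -0.0, -7.6]
wrist_force: [-2.6, -0.9, 8.1]
gripper_width: 0.0178
finger_force: 35.0
```

Emit:
play_rows(
  targets=[
    [[0,-1.5,0,0,0,0],[0,-3,0,0,0,0],[0,-4.5,0,0,0,0],[0,-6,0,0,0,0],[0,-6,0,0,0,0]],
  ],
)

```text
t: 5.85
tcp_pos: [0.5665, -0.0882, 0.1512]
tool_rot: [180.0, -0.0, -7.6]
wrist_force: [-4.1, 0.4, 7.8]
gripper_width: 0.0177
finger_force: 35.0
```

Emit:
play_rows(
  targets=[
    [[0,-1,0,0,0,0],[0,-2,0,0,0,0],[0,-3,0,0,0,0],[0,-4,0,0,0,0],[0,-5,0,0,0,0]],
  ],
)

```text
t: 6.35
tcp_pos: [0.5671, -0.0836, 0.1512]
tool_rot: [180.0, -0.0, -7.6]
wrist_force: [-3.6, -1.4, 8.2]
gripper_width: 0.0181
finger_force: 35.0
```

Emit:
play_rows(
  targets=[
    [[0,-1,0,0,0,0],[0,-2,0,0,0,0],[0,-3,0,0,0,0],[0,-4,0,0,0,0],[0,-5,0,0,0,0]],
  ],
)

```text
t: 6.85
tcp_pos: [0.5677, -0.0786, 0.1512]
tool_rot: [180.0, -0.0, -7.6]
wrist_force: [-4.0, -1.1, 8.2]
gripper_width: 0.0179
finger_force: 35.0
```

Emit:
play_rows(
  targets=[
    [[0,-1,0,0,0,0],[0,-2,0,0,0,0],[0,-3,0,0,0,0],[0,-4,0,0,0,0],[0,-5,0,0,0,0]],
  ],
)

```text
t: 7.35
tcp_pos: [0.5684, -0.0736, 0.1512]
tool_rot: [180.0, -0.0, -7.6]
wrist_force: [-3.5, -1.6, 9.2]
gripper_width: 0.0179
finger_force: 35.0
```

Emit:
play_rows(
  targets=[
    [[0,-1,0,0,0,0],[0,-2,0,0,0,0],[0,-3,0,0,0,0],[0,-4,0,0,0,0],[0,-5,0,0,0,0]],
  ],
)

```text
t: 7.85
tcp_pos: [0.569, -0.0687, 0.1512]
tool_rot: [180.0, 0.0, -7.6]
wrist_force: [-4.0, -1.3, 8.9]
gripper_width: 0.0176
finger_force: 35.0
```

Emit:
play_rows(
  targets=[
    [[0,-1,0,0,0,0],[0,-2,0,0,0,0],[0,-3,0,0,0,0],[0,-4,0,0,0,0],[0,-5,0,0,0,0]],
  ],
)

```text
t: 8.35
tcp_pos: [0.5697, -0.0637, 0.1512]
tool_rot: [180.0, 0.0, -7.6]
wrist_force: [-5.3, -1.5, 9.3]
gripper_width: 0.0178
finger_force: 35.0
```

Emit:
play_rows(
  targets=[
    [[-0.1,-1,0,0,0,0],[-0.2,-2,0,0,0,0],[-0.2,-3,0,0,0,0],[-0.2,-4,0,0,0,0],[-0.2,-5,0,0,0,0]],
  ],
)

```text
t: 8.85
tcp_pos: [0.5703, -0.0587, 0.1512]
tool_rot: [180.0, -0.0, -7.6]
wrist_force: [-2.6, -1.0, 8.0]
gripper_width: 0.0179
finger_force: 35.0
```

Emit:
play_rows(
  targets=[
    [[-0.1,-1,0,0,0,0],[-0.1,-2,0,0,0,0],[-0.1,-3,0,0,0,0],[-0.1,-4,0,0,0,0],[-0.1,-5,0,0,0,0]],
  ],
)

```text
t: 9.35
tcp_pos: [0.5709, -0.0538, 0.1512]
tool_rot: [180.0, -0.0, -7.6]
wrist_force: [-2.5, -2.1, 7.4]
gripper_width: 0.0178
finger_force: 35.0
```

Emit:
play_rows(
  targets=[
    [[-0.1,-1,0,0,0,0],[-0.1,-2,0,0,0,0],[-0.1,-3,0,0,0,0],[-0.1,-4,0,0,0,0],[-0.1,-5,0,0,0,0]],
  ],
)

```text
t: 9.85
tcp_pos: [0.5716, -0.0488, 0.1512]
tool_rot: [180.0, -0.0, -7.6]
wrist_force: [-1.8, -1.3, 6.4]
gripper_width: 0.0175
finger_force: 35.0
```

Emit:
play_rows(
  targets=[
    [[0,-1,0,0,0,0],[0,-2,0,0,0,0],[0,-3,0,0,0,0],[0,-4,0,0,0,0],[0,-5,0,0,0,0]],
  ],
)

```text
t: 10.35
tcp_pos: [0.5722, -0.0439, 0.1512]
tool_rot: [180.0, -0.0, -7.6]
wrist_force: [-2.4, -0.7, 7.1]
gripper_width: 0.0176
finger_force: 35.0
```

Emit:
play_rows(
  targets=[
    [[0,-1,0,0,0,0],[0,-2,0,0,0,0],[0,-3,0,0,0,0],[0,-4,0,0,0,0],[0,-5,0,0,0,0]],
  ],
)

```text
t: 10.85
tcp_pos: [0.5728, -0.0389, 0.1512]
tool_rot: [180.0, -0.0, -7.6]
wrist_force: [-2.6, -1.6, 7.4]
gripper_width: 0.0178
finger_force: 35.0
```

Emit:
play_rows(
  targets=[
    [[0,-1,0,0,0,0],[0,-2,0,0,0,0],[0,-3,0,0,0,0],[0,-4,0,0,0,0],[0,-5,0,0,0,0]],
  ],
)

```text
t: 11.35
tcp_pos: [0.5735, -0.0339, 0.1512]
tool_rot: [180.0, -0.0, -7.6]
wrist_force: [-2.4, -1.3, 8.2]
gripper_width: 0.0177
finger_force: 35.0
```

Emit:
play_rows(
  targets=[
    [[0,-1,0,0,0,0],[0,-2,0,0,0,0],[0,-3,0,0,0,0],[0,-4,0,0,0,0],[0,-5,0,0,0,0]],
  ],
)

```text
t: 11.85
tcp_pos: [0.5741, -0.029, 0.1512]
tool_rot: [180.0, -0.0, -7.6]
wrist_force: [-2.0, -1.4, 7.5]
gripper_width: 0.018
finger_force: 35.0
```

Emit:
play_rows(
  targets=[
    [[0,-1,0,0,0,0],[0,-2,0,0,0,0],[0,-3,0,0,0,0],[0,-4,0,0,0,0],[0,-5,0,0,0,0]],
  ],
)

```text
t: 12.35
tcp_pos: [0.5748, -0.024, 0.1512]
tool_rot: [180.0, -0.0, -7.6]
wrist_force: [-3.3, -1.4, 7.5]
gripper_width: 0.0179
finger_force: 35.0
```

Emit:
play_rows(
  targets=[
    [[-0.1,-1,0,0,0,0],[-0.1,-2,0,0,0,0],[-0.1,-3,0,0,0,0],[-0.1,-4,0,0,0,0],[-0.1,-5,0,0,0,0]],
  ],
)

```text
t: 12.85
tcp_pos: [0.5754, -0.019, 0.1512]
tool_rot: [180.0, -0.0, -7.6]
wrist_force: [-2.6, -0.7, 7.1]
gripper_width: 0.0183
finger_force: 35.0
```

Emit:
play_rows(
  targets=[
    [[0,-1,0,0,0,0],[0,-2,0,0,0,0],[0,-3,0,0,0,0],[0,-4,0,0,0,0],[0,-5,0,0,0,0]],
  ],
)

```text
t: 13.35
tcp_pos: [0.576, -0.0148, 0.1512]
tool_rot: [179.9, -0.0, -7.7]
wrist_force: [-2.9, -6.0, 8.8]
gripper_width: 0.0176
finger_force: 35.0
```

Emit:
play_rows(
  targets=[
    [[0,-0.6,0,0,0,0],[0,-1.2,0,0,0,0],[0,-1.2,0,0,0,0]],
  ],
)

```text
t: 13.65
tcp_pos: [0.5761, -0.0139, 0.1512]
tool_rot: [179.9, -0.0, -7.7]
wrist_force: [-2.5, -6.5, 8.5]
gripper_width: 0.018
finger_force: 35.0
```

Emit:
play_rows(
  targets=[
    [[0,-0.4,0,0,0,0],[0,-0.7,0,0,0,0],[0,-0.7,0,0,0,0]],
  ],
)

```text
t: 13.95
tcp_pos: [0.5762, -0.0134, 0.1512]
tool_rot: [179.9, -0.0, -7.7]
wrist_force: [-3.0, -7.8, 8.2]
gripper_width: 0.018
finger_force: 35.0
```

Emit:
play_rows(
  targets=[
    [[0,1.5,0,0,0,0],[0,4,0,0,0,0],[0,7,0,0,0,0],[0,10,0,0,0,0],[0,13,0,0,0,0],[0,15,0,0,0,0],[0,15,0,0,0,0],[0,15,0,0,0,0]],
  ],
)

```text
t: 14.75
tcp_pos: [0.5744, -0.027, 0.1512]
tool_rot: [180.0, -0.0, -7.6]
wrist_force: [-1.9, -0.9, 6.9]
gripper_width: 0.0178
finger_force: 35.0
```

```bash
python3 - <<'E'
from h import *
s,T=tool(); print(s["t"],s["tcp_pos"],s["wrist_force"].round(1) if hasattr(s["wrist_force"],'round') else s["wrist_force"])
p=robot.get_image("wrist"); E=T@p["hand_eye"]
im=p["frame"][:,:,::-1].copy()
cv2.imwrite("pics/w2.png",cv2.resize(im,None,fx=1.5,fy=1.5,interpolation=2))
E
```

```text
14.75 [ 0.57436587 -0.02701947  0.15118996] [-1.9 -0.9  6.9]
```

View pics/w2.png

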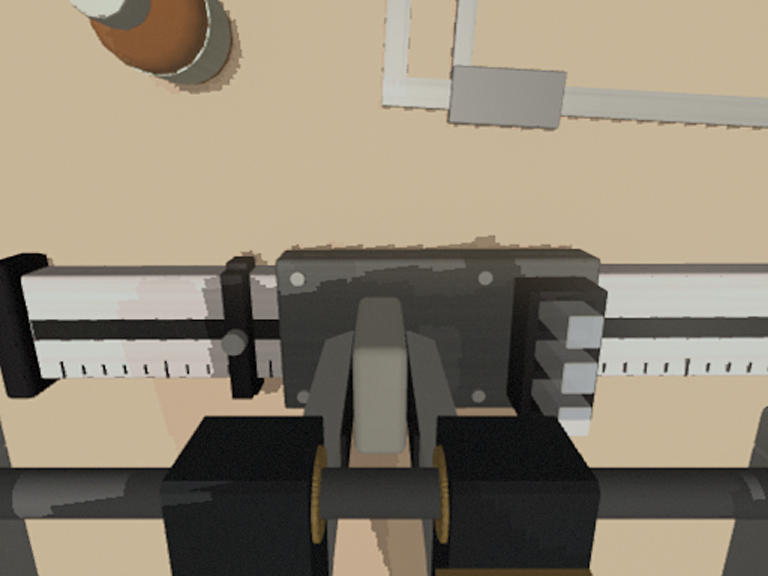

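```bash
python3 - <<'E'
from h import *
s,T=tool()
p=robot.get_image("wrist"); E=T@p["hand_eye"]
c=T[:2,3]; a=np.radians(-7.6)
X=np.array([np.cos(a),np.sin(a)]);Y=np.array([-np.sin(a),np.cos(a)])
im=cv2.resize(p["frame"][160:280,130:290],None,fx=5,fy=5,interpolation=cv2.INTER_CUBIC)[:,:,::-1].copy()
im=cv2.convertScaleAbs(im,alpha=2)
for y,z,col in((.045,.034,(0,0,255)),(.0587,.035,(0,255,0)),(.060,.035,(255,255,0)),):
    for x in(-.03,-.015,0.015,.03):
        u=proj(p,[*(c+X*x+Y*y),z],E); print(y,x,u.round(1)); cv2.circle(im,tuple(int(i) for i in ((u+.5-[130,160])*5).round()),3,col,-1)
cv2.imwrite("pics/w3.png",im)
E
```

```text
0.045 -0.03 [187.6 262.3]
0.045 -0.015 [186.4 242.4]
0.045 0.015 [183.8 200.3]
0.045 0.03 [182.4 178. ]
0.0587 -0.03 [167.4 263. ]
0.0587 -0.015 [165.8 243.1]
0.0587 0.015 [162.4 200.8]
0.0587 0.03 [160.5 178.3]
0.06 -0.03 [165.6 263. ]
0.06 -0.015 [163.9 243.1]
0.06 0.015 [160.4 200.8]
0.06 0.03 [158.5 178.3]
```

View pics/w3.png

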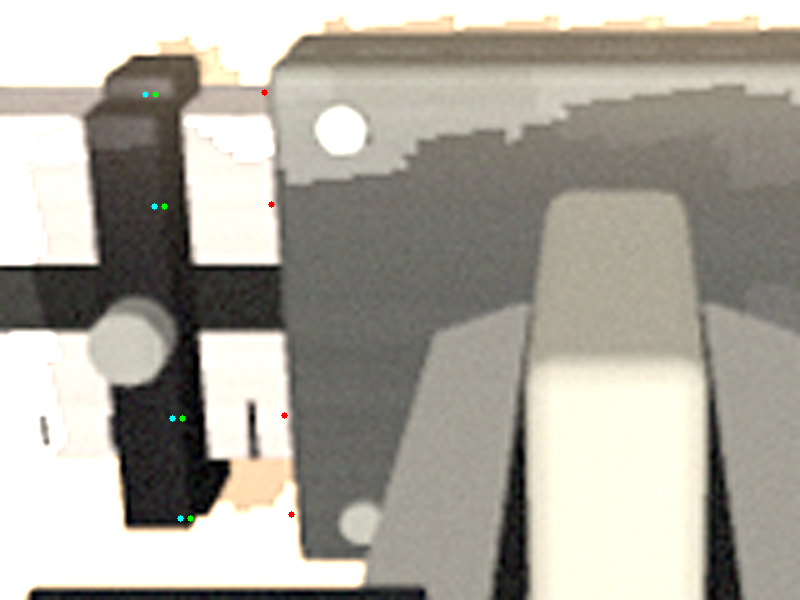

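```bash
python3 - <<'E'
from h import *
s,T=tool()
p=robot.get_image("wrist"); E=T@p["hand_eye"]
c=T[:2,3]; a=np.radians(-7.6); Y=np.array([-np.sin(a),np.cos(a)])
for n,uv,z in(("mark rail",(189,235),.022),("mark rail",(204,450),.022),("mark top",(190,520),.035),("m front top",(125,522),.035),("car",(281,200),.034),("car",(296,440),.034),("car",(302,540),.034)):
    q=onz(p,np.array(uv)/5+[129.5,159.5],E,z); print(n,z,((q[:2]-c)@Y*1000).round(2))
E
```

```text
mark rail 0.022 59.44
mark rail 0.022 59.69
mark top 0.035 58.68
m front top 0.035 67.66
car 0.034 43.7
car 0.034 43.64
car 0.034 43.65
```

Emit:
play_rows(
  targets=[
    [[0,0.7,0,0,0,0],[0,0.7,0,0,0,0],[0,0.7,0,0,0,0]],
  ],
)

```text
t: 15.2
tcp_pos: [0.5743, -0.0274, 0.1512]
tool_rot: [-180.0, -0.0, -7.6]
wrist_force: [-2.0, 0.4, 7.1]
gripper_width: 0.0179
finger_force: 35.0
```

Emit:
play_rows(
  targets=[
    [[0,0,0,0,0,0],[0,0,0,0,0,0],[0,0,0,0,0,0],[0,0,0,0,0,0],[0,0,0,0,0,0]],
  ],
  claw=46,
)

```text
t: 15.7
tcp_pos: [0.5741, -0.0276, 0.1507]
tool_rot: [-180.0, 0.0, -7.6]
wrist_force: [0.5, 0.2, 0.5]
gripper_width: 0.0461
finger_force: 0.0
```

Released with no contact force. Raising the arm straight up and checking.

Emit:
play_rows(
  targets=[
    [[0,0,-15,0,0,0],[0,0,-40,0,0,0],[0,0,-65,0,0,0],[0,0,-90,0,0,0],[0,0,-110,0,0,0],[0,0,-120,0,0,0],[0,0,-120,0,0,0]],
  ],
)

```text
t: 16.4
tcp_pos: [0.5746, -0.0276, 0.2724]
tool_rot: [-180.0, -0.1, -7.6]
wrist_force: [0.7, 0.0, -0.4]
gripper_width: 0.0463
finger_force: 0.0
```

```bash
python3 - <<'E'
from h import *
s,T=tool(); print(s["tcp_pos"])
p=robot.get_image("wrist"); E=T@p["hand_eye"]
c=T[:2,3]; a=np.radians(-7.6)
X=np.array([np.cos(a),np.sin(a)]);Y=np.array([-np.sin(a),np.cos(a)])
u=proj(p,[*(c+Y*.052),.03],E); x0,y0=(u-[80,60]).astype(int); x0=max(x0,0);y0=max(y0,0);print(x0,y0,u)
im=cv2.convertScaleAbs(cv2.resize(p["frame"][y0:y0+120,x0:x0+160],None,fx=5,fy=5,interpolation=2)[:,:,::-1],alpha=1.8)
cv2.imwrite("pics/w4.png",im)
np.savez("w4.npz",E=E,c=c,Y=Y,o=[x0,y0])
E
```

```text
[ 0.57458798 -0.02757477  0.27244739]
123 117 [203.04934684 177.44136823]
```

View pics/w4.png

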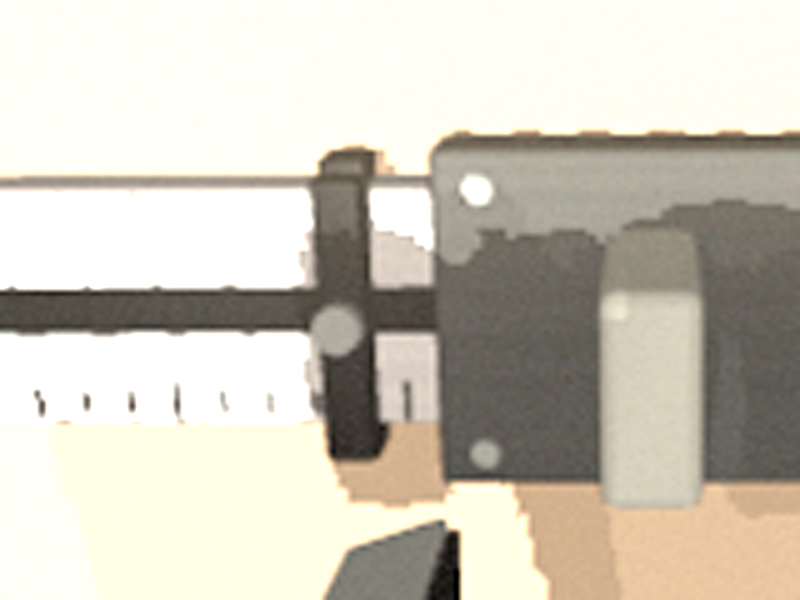

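```bash
python3 - <<'E'
from h import *
d=np.load("w4.npz"); p=robot.get_image("wrist")
for n,uv,z in(("mark rail",(369,240),.022),("mark rail",(377,370),.022),("mark top",(376,430),.035),("m front",(329,430),.035),("car",(437,240),.034),("car",(442,400),.034),("fin f",(602,400),.092),("fin r",(701,400),.092)):
    q=onz(p,np.array(uv)/5+d["o"]-.4,d["E"],z); print(n,((q[:2]-d["c"])@d["Y"]*1000).round(2))
E
```

```text
mark rail 59.71
mark rail 59.37
mark top 57.86
m front 67.72
car 43.71
car 43.92
fin f 8.5
fin r -8.46
```

```bash
python3 -c "
from plant import robot; print(robot.job_done())"
```

```text
the job is handed in; nothing more can be done
None
```

I found the tight spot at about 6.5 N, drew the carriage back to leave a gap measured at 14 to 15.7 mm to the marker, released it and handed the job in. No verdict was shown.

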